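Sort bottles and tube holders back into their trays

ROBOT

A 6-joint arm with a two-finger parallel gripper is mounted at the origin on a cart in front of the work surface, level with it; the furniture and walls round the work are solid. World frame = base frame: x ahead of the robot, y to its left, z up, the work surface at z = 0. Lengths are in m, angles in rad, forces in N, time in s.
With the tool pointing down it reaches from about 0.2 to 0.875 m from the base axis. Payload 3.4 kg.
Tool frame: the origin (TCP) lies between the finger pads; the fingertips stand 25 mm ahead of it and the grasp point (between the pads) lies 6 mm ahead of it (r.nose_length is the z of the fingertips in the tool frame, in m); z points along the fingers, y is the line along which they close (so a half turn about z gives the same grasp; the last joint's range is limited). The gripper opens to 94 mm and grips with 3 to 60 N. Pads are 16 mm wide; open, the fingers measure 119 mm over their backs; the gripper's body (75 mm by 177 mm) begins 78 mm behind the grasp point.
Start: joints at [-1.343, 0.276, 1.505, -0, 1.361, -0.121], TCP at [0.197, -0.54, 0.23] pointing down, gripper open.
Joint ranges: [-2.89, 2.89], [-0.75, 2.08], [0.22, 2.7], [-1.18, 4.32], [0.11, 2.71], [-2.7, 2.7]. Speed limits (rad/s): [2.57, 2.57, 3.14, 3.14, 3.14, 3.14].

INTERFACE

Orientations are given as a unit quaternion [w, x, y, z].
In Python, from plant import r, gripper_to, inverse_kinematics, vision, models, telemetry gives the robot as it stands. Calls block until the motion is done:
- r.move_to(position, orientation): joint-space move of the TCP to a pose.
- r.move_l(position, rot=None, vel=0.15, guard=None): straight line of the TCP; rot=None keeps the orientation; vel is the mean speed in m/s. With guard (N) it stops when the force on the tool has changed by that much, and returns True; else False.
- r.movej(angles): joint-space move.
- gripper_to(opening, f_grip=None): finger opening in m; f_grip is the grip in N (None keeps the last); returns when the fingers have stopped.
- r.hold(seconds).
- inverse_kinematics(position, orientation): joint angles nearest the present ones, or None.
- vision.snapshot(name): name is "side" or "top" or "wrist"; returns the picture (400x640x3 uint8, red, green, blue); there is no depth.
- vision.get_calibration(name): a dict with "fx", "fy", "cx", "cy" (pixels), "D" ([k1, k2, p1, p2, k3] as OpenCV has them; the pictures are not rectified), "position" and "orientation" of the camera in the world. Camera axes: x right, y down, z forward; pixel columns grow to the right and rows downward; lengths in m; the calibration is good to about 2 mm. A picture is of the moment at which its call begins: read the wrist's pose just before it. get_calibration takes no time and is no camera call; for the wrist camera it gives the pose at the moment of the call.
A pose or a line that the arm cannot do raises r.PlanningError and nothing moves.
- r.sign_off(): hands the job in; it is judged then, once.
Trained networks look in the newest picture that a camera, given by its name, has taken for a name from the list of things; names that differ only in an ending like _2 or _b are one class to them, and where a whole thing is asked for, a point or a joint stands for the part that bears it (a point fixed in the world has none). Each returns a list of dicts, best first, with "score" (0 to 1); they miss things now and then, are a little off and sometimes report something else, mostly with a low value. They report only what shows in the picture. A call takes as long as a camera call.
- models.boxes_of(thing, camera): "at" ([x, y, z] in m, in world coordinates, good to about 4 mm: the middle of the surface that is visible of it).
- models.regions_of(thing, camera): "pixels" (400x640 bool, what is visible of it).
- models.mark_of(thing, camera): "at" ([x, y, z] in m, in world coordinates, good to about 4 mm: a listed point, or the origin of a listed thing).
Readings, each from a call of its own:
- telemetry.current_t(): time.
- telemetry.current_joints(): joint angles.
- telemetry.current_dq(): joint speeds.
- telemetry.current_joint_efforts(): joint torques, N m.
- telemetry.current_ee_pos(): TCP position.
- telemetry.current_tool_rot(): TCP orientation.
- telemetry.current_wrist_force(): force on the tool from outside, world axes, zero at the start.
- telemetry.current_torque(): the same for the moment, N m.
- telemetry.current_opening(): finger opening in m.
- telemetry.current_finger_force(): force on a finger pad.
Only numpy, scipy, OpenCV 4.12 (cv2) and the standard library are available. Lean on these libraries where they do the work, as an engineer would, in place of code of your own. Each camera call takes 0.05 s, during which the arm holds its last target. There are 200 camera calls.

TASK

Tidy up after the sample run: stand the two white screw-cap bottles upright in the white bottle caddy, the large one in its large bay and the small one in its small bay, and lay the tube holders flat and lengthwise in the shallow grey tray, the green tube rack in its long bay and the aluminium block in its short bay. Keep the bottles upright all the time, leave the timer and the tape roll where they lie, and let go of everything.

Things in the scene. Friction and masses are not known exactly. Their poses are not given: they have to be found in the camera images.
- bottle_large_mid (a point): large white screw-cap reagent bottle, round, standing upright; body diameter 48, height 98 mm (straight body up to about 75, then shoulder and green cap of 29 diameter); about 0.11 kg; grip it in the upper half of the straight body, so that its cap clears the palm. The point is its centre, half-way up, 49 mm above its foot; z is its axis, yaw is of no account.
- bottle_small_mid (a point): small white screw-cap bottle with a yellow cap, round, standing upright; body diameter 35, height 68 (straight body up to about 48, then shoulder and cap of 22 diameter); about 0.04 kg; grip its straight body above the caddy's rim. The point is its centre, half-way up, 34 mm above its foot; z is its axis, yaw is of no account.
- cold_block_mid (a point): solid pale aluminium tube block with rows of holes in its top, 60 (its x) by 96 (its y) by 34 mm high, about 0.3 kg; pick it up across its 60 mm width. The point is its centre, half-way up, 17 mm above its underside.
- tube_rack_mid (a point): microtube rack, the longer of the two tube holders, green plastic full of capped tubes that cannot come out, 62 (its x) by 145 (its y), rack top 37 high, caps up to 44 mm; about 0.16 kg; pick it up across its 62 mm width at mid length. The point is its centre, 22 mm above its underside.
- bottle_caddy: white plastic bottle caddy, fixed, 174 (its x) by 94 (its y) by 18 high mm: low, open, two bays in a row along x. Walls 4 thick, top 18 (rolled edge 20) above the table, floor 4 above it; a 14 wide bridge as high as the walls divides the bays. Large bay: 90 by 86 inside, centre at x = -38, y = 0 in this frame. Small bay: 62 by 86, centre at x = +52, y = 0. Origin: underside centre, on the table.
- holder_tray: grey plastic shallow tray, fixed, 300 (its x) by 126 (its y) by 11 high mm: open, two bays in a row along x, divided by a 4 wide rib 10 high. Walls 3 thick, rolled edge 13 above the table, floor 3 above it. Long bay: 170 by 120 inside, centre at x = -62, y = 0 in this frame. Short bay: 120 by 120, centre at x = +87, y = 0. Origin: underside centre, on the table.
- timer_mid (a point): bystander: white digital bench timer lying loose, 62 by 66 by 19 mm. The point is its centre.
- tape_mid (a point): bystander: roll of tan tape lying loose on its side, 100 diameter, 25 mm high. The point is its centre.

How it is judged:
At the end, for the whole second after the job is handed in: Each thing rests released on its own bay's floor (5 mm), level or upright within 0.1 rad; centred along/across the tray within 23/21 mm (large bottle), 16/28 mm (small bottle), 16/32 mm (rack, block); rack and block lie within 0.3 rad of the grey tray's long direction, either way round (x of bottle_large_mid in the frame of bottle_caddy between -0.061 and -0.015 m and y of bottle_large_mid in the frame of bottle_caddy between -0.021 and 0.021 m and z of bottle_large_mid in the frame of bottle_caddy between 0.047 and 0.058 m and angle between each of bottle_large_mid, bottle_small_mid, cold_block_mid, tube_rack_mid's own z axis and vertical below 0.1 rad and linear speed of each of bottle_large, bottle_small, cold_block, tube_rack below 0.02 m/s and x of bottle_small_mid in the frame of bottle_caddy between 0.036 and 0.068 m and y of bottle_small_mid in the frame of bottle_caddy between -0.028 and 0.028 m and z of bottle_small_mid in the frame of bottle_caddy between 0.032 and 0.043 m and x of cold_block_mid in the frame of holder_tray between 0.071 and 0.103 m and y of cold_block_mid in the frame of holder_tray between -0.032 and 0.032 m and z of cold_block_mid in the frame of holder_tray between 0.014 and 0.025 m and angle between the y axis of each of cold_block_mid, tube_rack_mid and the x axis of holder_tray, either way round below 0.3 rad and x of tube_rack_mid in the frame of holder_tray between -0.078 and -0.046 m and y of tube_rack_mid in the frame of holder_tray between -0.032 and 0.032 m and z of tube_rack_mid in the frame of holder_tray between 0.019 and 0.03 m); the robot touches nothing.
It fails at once if a bottle is tipped over (angle between any of bottle_large_mid, bottle_small_mid's own z axis and vertical above 0.6 rad).
It fails at once if the timer or the tape roll is pushed more than 20 mm from where it lay (distance of any of timer_mid, tape_mid from where it was at the start of the episode above 0.02 m).
It also fails if it takes over 106 s, if anything falls off the work surface, if the arm or the gripper's body presses on something with over 40 N, if the wrist force passes 120 N, or if a joint passes its speed limit or range.

## Working session

There is one attempt and no reset: what is moved stays moved. The work goes in short steps, each a Python script; the robot and the scene stay as the last script left them, time stands still between calls to the robot, and variables do not carry over. Pictures are saved under pics/ and viewed, at most 14 in all, crops included, and the job is handed in when it is done.

```bash
mkdir -p pics; ls; python3 - <<'E'
from plant import r, vision, models, telemetry
import cv2,numpy as np
for c in ["top","side"]:
    im=vision.snapshot(c); cv2.imwrite(f"pics/{c}0.png",im[:,:,::-1])
    k=vision.get_calibration(c); print(c,np.round(k["position"],3),np.round(k["orientation"],3),k["fx"])
    for n in ["bottle_large_mid","bottle_small_mid","cold_block_mid","tube_rack_mid","bottle_caddy","holder_tray","timer_mid","tape_mid"]:
        m=[(np.round(d["at"],3).tolist(),round(d["score"],2)) for d in models.mark_of(n,c)[:2]]
        print(n,m)
print(telemetry.current_t())
E
```

```text
pics
top [ 5.360e-01 -1.000e-03  1.074e+00] [-0.027  0.716 -0.697  0.02 ] 406.42947540648845
bottle_large_mid [([0.62, -0.081, 0.048], 0.54)]
bottle_small_mid [([0.45, -0.075, 0.037], 0.74)]
cold_block_mid [([0.608, 0.084, 0.017], 0.67)]
tube_rack_mid [([0.451, 0.085, 0.025], 0.73)]
bottle_caddy [([0.458, -0.289, -0.003], 0.96)]
holder_tray [([0.44, 0.309, -0.003], 0.91)]
timer_mid [([0.751, -0.212, 0.011], 0.72)]
tape_mid [([0.779, 0.04, 0.011], 0.6)]
side [ 0.418 -1.114  0.602] [-0.538  0.839 -0.072  0.033] 496.2032634782839
bottle_large_mid [([0.621, -0.081, 0.051], 0.83)]
bottle_small_mid [([0.451, -0.071, 0.036], 0.95)]
cold_block_mid [([0.606, 0.082, 0.014], 0.77)]
tube_rack_mid []
bottle_caddy [([0.454, -0.292, -0.0], 0.72)]
holder_tray [([0.443, 0.309, 0.002], 0.81)]
timer_mid [([0.752, -0.208, 0.01], 0.66)]
tape_mid [([0.781, 0.04, 0.008], 0.61)]
0.9
```

View pics/top0.png

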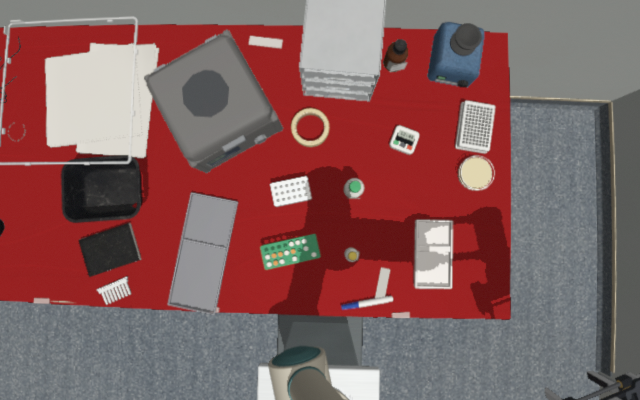

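View pics/side0.png

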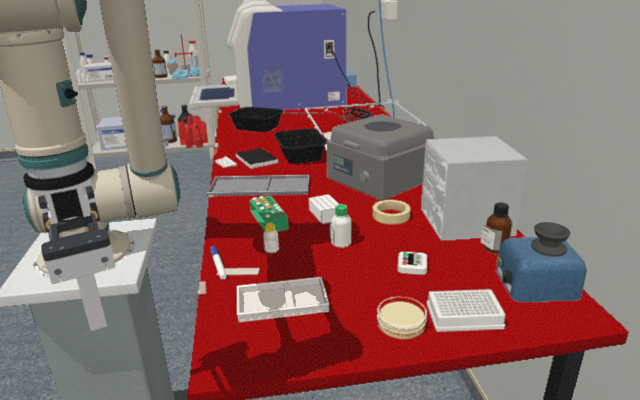

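Top view: the tray's short bay is at its far end (rib at about (205,242)), and the caddy's small bay is also at its far end (bridge at about (433,248)), so +x of both points away from the robot. The rack (290,252) and block (291,191) lie roughly along world y. Next I'll measure the yaws from the network regions.

```bash
cat > h.py <<'E'
from plant import r, gripper_to, inverse_kinematics, vision, models, telemetry
import cv2,numpy as np
from scipy.spatial.transform import Rotation as R
def to_plane(px,z,cam="top",k=None):
    k=k or vision.get_calibration(cam)
    K=np.array([[k["fx"],0,k["cx"]],[0,k["fy"],k["cy"]],[0,0,1]])
    u=cv2.undistortPoints(np.float64(px).reshape(-1,1,2),K,np.array(k["D"]))[:,0]
    d=R.from_quat(k["orientation"],scalar_first=True).apply(np.c_[u,np.ones(len(u))])
    p=np.array(k["position"]); return p+d*((z-p[2])/d[:,2])[:,None]
def rect(thing,z,cam="top",k=None):
    m=models.regions_of(thing,cam)
    if not m: return None
    c,_=cv2.findContours(m[0]["pixels"].astype(np.uint8),cv2.RETR_EXTERNAL,cv2.CHAIN_APPROX_NONE)
    p=to_plane(max(c,key=cv2.contourArea)[:,0],z,cam,k)[:,:2]
    (c,(a,b),t)=cv2.minAreaRect(np.float32(p*1000))
    if a<b: a,b,t=b,a,t+90
    return np.round(np.array(c)/1000,4),(round(a),round(b)),round((t+90)%180-90,1)  # long-axis yaw, deg from world x
def down(yaw):  # closing direction (tool y) along world angle yaw [deg], tool z down; choose wrist turn nearest its middle
    best=None
    for s in (0,180):
        y=np.radians(yaw+s); Y=np.array([np.cos(y),np.sin(y),0]); Z=np.array([0,0,-1.]); X=np.cross(Y,Z)
        yield R.from_matrix(np.c_[X,Y,Z]).as_quat(scalar_first=True)
def ori(pos,yaw):
    c=[(abs(q[5]),o) for o in down(yaw) if (q:=inverse_kinematics(pos,o)) is not None]
    return min(c,key=lambda t:t[0])
E
python3 - <<'E'
from h import *
vision.snapshot("top")
for n,z in [("bottle_caddy",.018),("holder_tray",.012),("tube_rack_mid",.037),("cold_block_mid",.034),("tape_mid",.02),("timer_mid",.015)]: print(n,rect(n,z))
for p,y in [([.62,-.081,.1],90),([.42,-.29,.1],90),([.45,.085,.1],0),([.39,.31,.1],90),([.606,.083,.1],0),([.53,.29,.1],90)]:
    print(p,y,[np.round(q,2).tolist() if (q:=inverse_kinematics(p,o)) is not None else None for o in down(y)])
E
```

```text
bottle_caddy (array([ 0.4567, -0.2894]), (175, 98), -0.1)
holder_tray (array([0.4415, 0.3135]), (307, 135), -9.9)
tube_rack_mid (array([0.456 , 0.0813]), (146, 63), -74.9)
cold_block_mid (array([0.6075, 0.0855]), (95, 63), -76.4)
tape_mid (array([0.7787, 0.0417]), (98, 97), -24.8)
timer_mid (array([ 0.7556, -0.2093]), (67, 65), 69.7)
[0.62, -0.081, 0.1] 90 [[-0.24, 0.44, 1.58, -0.0, 1.11, -1.81], [-0.24, 0.44, 1.58, -0.0, 1.11, 1.33]]
[0.42, -0.29, 0.1] 90 [[-0.74, 0.29, 1.84, -0.0, 1.01, -2.31], [-0.74, 0.29, 1.84, -0.0, 1.01, 0.83]]
[0.45, 0.085, 0.1] 0 [[0.03, 0.22, 1.94, -0.0, 0.98, 0.03], None]
[0.39, 0.31, 0.1] 90 [[0.53, 0.27, 1.86, -0.0, 1.0, -1.04], [0.53, 0.27, 1.86, -0.0, 1.0, 2.1]]
[0.606, 0.083, 0.1] 0 [[0.02, 0.43, 1.62, -0.0, 1.1, 0.02], None]
[0.53, 0.29, 0.1] 90 [[0.39, 0.42, 1.63, -0.0, 1.09, -1.19], [0.39, 0.42, 1.63, -0.0, 1.09, 1.96]]
```

```bash
cat >> h.py <<'E'
def above(xy,yaw,z=.2):
    p=[*xy,z]; o=ori(p,yaw)[1]; r.move_to(p,o)
def pick(xy,yaw,zg,f,lift=.2):   # zg: grasp point height; TCP is 6 mm above it
    above(xy,yaw); r.move_l([*xy,zg+.05],vel=.3)
    hit=r.move_l([*xy,zg+.006],vel=.1,guard=8); gripper_to(0.0,f)
    print("hit",hit,"open",round(telemetry.current_opening(),4),"F",telemetry.current_finger_force())
    r.move_l([*xy,lift],vel=.2); r.hold(.1)
    print("lifted open",round(telemetry.current_opening(),4),"t",telemetry.current_t())
def place(xy,yaw,zg,opening,zt=.2):
    above(xy,yaw,zt); r.move_l([*xy,zg+.04],vel=.25)
    hit=r.move_l([*xy,zg+.006],vel=.06,guard=6)
    print("hit",hit,"z",round(telemetry.current_ee_pos()[2],4))
    r.hold(.15); gripper_to(opening); r.move_l([*xy,zt],vel=.25); print("t",telemetry.current_t())
E
python3 - <<'E'
from h import *
pick([.6205,-.081],90,.057,18)
place([.419,-.290],90,.057+.004,.075)
im=vision.snapshot("wrist"); cv2.imwrite("pics/w1.png",im[:,:,::-1])
im=vision.snapshot("side"); cv2.imwrite("pics/s1.png",im[:,:,::-1])
for n in ["bottle_large_mid","bottle_small_mid"]: print(n,models.mark_of(n,"side")[:1])
E
```

```text
hit False open 0.0475 F 17.999791502952576
lifted open 0.0476 t 6.2417
hit True z 0.0667
t 9.9333
bottle_large_mid [{'at': [0.417, -0.2913, 0.0545], 'score': 0.89}]
bottle_small_mid [{'at': [0.4496, -0.0754, 0.0341], 'score': 0.64}]
```

View pics/s1.png

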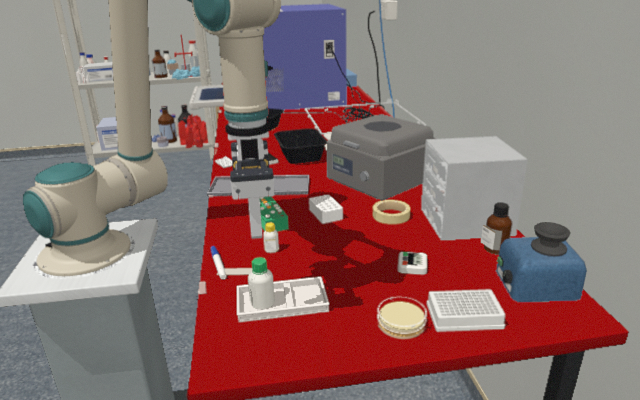

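The large bottle stands upright in the near (large) bay at about (262,290). The bridge is visible at (290,295). Next, the small bottle and then the rack.

```bash
python3 - <<'E'
from h import *
pick([.4502,-.0738],90,.038,10)
place([.509,-.290],90,.038+.004,.06)
gripper_to(.094)
above([.42,.0],15,.25)
vision.snapshot("top"); print(rect("tube_rack_mid",.037),rect("cold_block_mid",.034),rect("holder_tray",.012))
im=vision.snapshot("side"); cv2.imwrite("pics/s2.png",im[:,:,::-1])
print(models.mark_of("bottle_small_mid","side")[:1],models.mark_of("bottle_large_mid","side")[:1])
# wrist view over rack
above([.40,.083],15,.30); k=vision.get_calibration("wrist")
im=vision.snapshot("wrist"); cv2.imwrite("pics/w2.png",im[:,:,::-1])
print(rect("tube_rack_mid",.037,"wrist",k),rect("cold_block_mid",.034,"wrist",k))
E
```

```text
hit False open 0.0337 F 10.000148713588715
lifted open 0.0341 t 13.8667
hit True z 0.0474
t 17.4917
(array([0.4558, 0.0827]), (144, 65), -73.5) (array([0.6077, 0.0835]), (94, 63), -77.1) (array([0.4428, 0.3133]), (305, 134), -9.6)
[{'at': [0.5042, -0.2835, 0.0384], 'score': 0.79}] [{'at': [0.4178, -0.2905, 0.0544], 'score': 0.79}]
(array([0.4524, 0.0828]), (146, 64), -75.9) (array([0.601 , 0.0868]), (101, 73), -77.4)
```

View pics/w2.png

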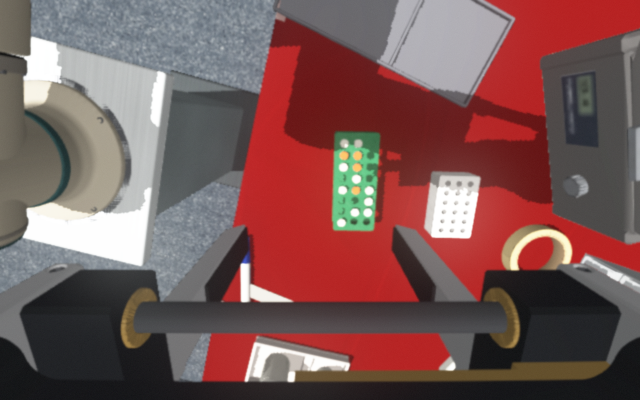

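View pics/s2.png

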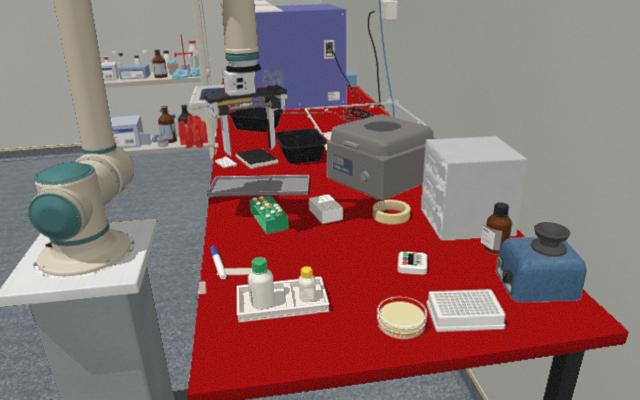

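Both bottles stand in their bays (large at (262,288), small at (307,288)). In the wrist view the rack at (357,182) is square to the fingers. Now the rack and block.

```bash
python3 - <<'E'
from h import *
gripper_to(.094)
pick([.4540,.083],15.2,.024,30)
place([.381,.3215],80.2,.024+.0035,.076)
gripper_to(.094)
pick([.607,.0845],13,.022,40)
place([.5277,.2962],80.2,.022+.0035,.076)
above([.35,0.],80,.3)
vision.snapshot("top"); print(rect("tube_rack_mid",.04),rect("cold_block_mid",.037),rect("holder_tray",.012))
for c in("top","side"):
  im=vision.snapshot(c); cv2.imwrite(f"pics/{c}3.png",im[:,:,::-1])
  for n in ["bottle_large_mid","bottle_small_mid","cold_block_mid","tube_rack_mid","timer_mid","tape_mid","holder_tray"]:
    print(n,[np.round(d["at"],3).tolist() for d in models.mark_of(n,c)[:1]])
E
```

```text
hit False open 0.0611 F 30.215995218604803
lifted open 0.0611 t 24.0333
hit True z 0.0332
t 27.7083
hit False open 0.06 F 39.999863505363464
lifted open 0.0597 t 32.35
hit True z 0.0312
t 35.975
(array([0.3841, 0.3166]), (148, 71), -10.3) (array([0.5271, 0.2918]), (98, 69), -10.2) (array([0.4419, 0.3124]), (304, 130), -9.5)
bottle_large_mid [[0.418, -0.291, 0.055]]
bottle_small_mid [[0.508, -0.291, 0.038]]
cold_block_mid [[0.525, 0.296, 0.021]]
tube_rack_mid [[0.382, 0.324, 0.029]]
timer_mid [[0.754, -0.217, 0.013]]
tape_mid [[0.779, 0.043, 0.012]]
holder_tray [[0.442, 0.31, -0.002]]
bottle_large_mid [[0.414, -0.287, 0.053]]
bottle_small_mid []
cold_block_mid [[0.524, 0.295, 0.023]]
tube_rack_mid [[0.379, 0.32, 0.03]]
timer_mid [[0.753, -0.21, 0.006]]
tape_mid [[0.786, 0.035, 0.006]]
holder_tray [[0.438, 0.312, -0.001]]
```

View pics/top3.png

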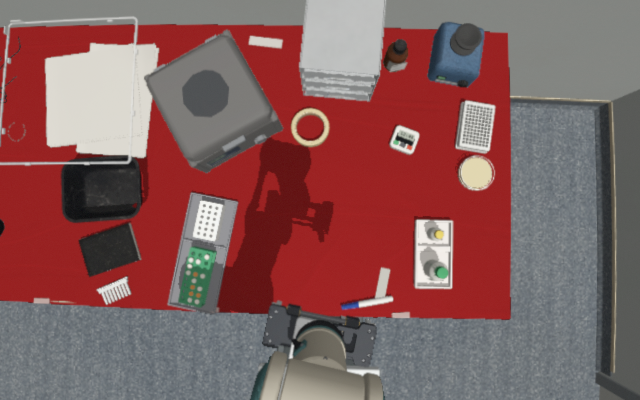

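View pics/side3.png

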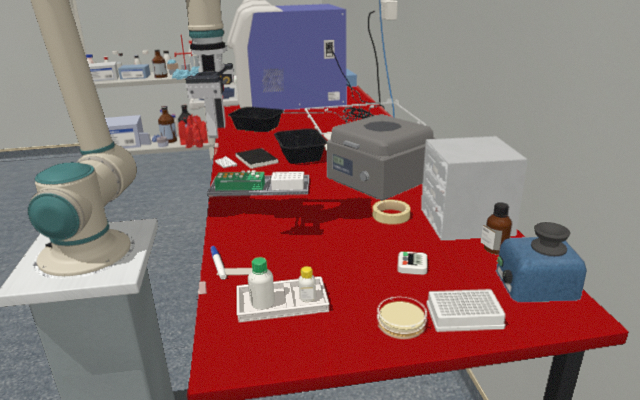

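Top and side views agree. The rack is flat in the long bay at (198,275), the block in the short bay at (209,220), both bottles are upright in the caddy, the timer and tape are unmoved and the arm is clear.

```bash
python3 -c "
from h import *
r.hold(.3); print(r.sign_off())"
```

```text
the job is handed in; nothing more can be done
None
```

I handed in the job at about 37 s: both bottles stand in their caddy bays, the rack and block lie in their tray bays, everything is released, and the timer and tape were left where they lay; the judge's verdict was not shown.

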